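Change the roll in a label printer

ROBOT

A 6-joint arm with a two-finger parallel gripper is mounted at the origin on a cart in front of the work surface, level with it; the furniture and walls round the work are solid. World frame = base frame: x ahead of the robot, y to its left, z up, the work surface at z = 0. Lengths are in mm, angles in degrees, forces in N, time in s.
With the tool pointing down it reaches from about 350 to 850 mm from the base axis. Payload 8.1 kg.
Tool frame: the origin (TCP) lies at the very end of the fingers, on their centre line; the grasp point (between the pads) lies 19 mm behind it; z points along the fingers, y is the line along which they close (so a half turn about z gives the same grasp; the last joint's range is limited). The gripper opens to 85 mm and grips with 20 to 120 N. Pads are 22 mm wide; open, the fingers measure 114 mm over their backs; the gripper's body (76 mm by 85 mm) begins 54 mm behind the grasp point. The pads swing forward as they close: fully open they stand 13 mm farther back than shut.
Start: joints at [-80.581, 7.471, 85.268, -0, 87.261, -4.893], TCP at [148.346, -581.377, 231.292] pointing down, gripper open.
Joint ranges: [-169.43, 169.43], [-51.17, 129.36], [1.28, 143.12], [-76.62, 256.62], [0, 156.53], [-152.29, 152.29]. Speed limits (degrees/s): [136.94, 136.94, 159.86, 180, 180, 180].

INTERFACE

Orientations are given as [roll, pitch, yaw] about the fixed x, y, z axes, in that order (R = Rz(yaw) Ry(pitch) Rx(roll)).
In Python, from bench import status, viewer, job gives the robot as it stands.
- The arm moves only by the tool arm_command, never from a script. Its argument "targets" is a list that holds one entry, the list of rows, each a list of 7 numbers: the shift along the world's x, y, z in m, then the turn, a rotation vector about the world's x, y, z in rad, then the opening, from -1 (shut) to 1 (fully open). In form: [[[dx, dy, dz, rx, ry, rz, gripper], ...]]. A call has 1 to 10 rows; each row shifts and turns the commanded pose from where the row before left it; what a row does not reach is not made up. A row lasts 1/8 s, in which the tool goes at most 62.5 mm and 10.7 degrees, less where a joint would pass 70% of its speed; a pose out of reach is approached as far as the arm can. A call with a gripper value outside its range is refused whole. The fingers move at their own pace and stop on an object; "force" is the grip in N (left out, the last holds). Time passes only in rows, so rows that do not move let the fingers close. It gives the time, the measured TCP pose, the force, the opening and the grip force at its end, in the units of the state.
- status.sense(): the state, without advancing time (a new reading comes with each control period).
- viewer.snapshot(name): name is "scene" or "top" or "wrist"; returns the picture (480x640x3 uint8, red, green, blue); there is no depth.
- viewer.camera_model(name): a dict with "vertical_fov" (degrees; the focal length in pixels is half the picture's height over the tangent of half this angle, whatever the lens; pixels are square), "cx", "cy" (the principal point, pixels), "xyz" and "attitude" of the camera in the world. Camera axes: x right, y down, z forward; pixel columns grow to the right and rows downward; lengths in mm; the calibration is good to about 2 mm. A picture is of the moment at which its call begins: read the wrist's pose just before it. camera_model takes no time and is no camera call; for the wrist camera it gives the pose at the moment of the call.
- job.hand_in(): hands the job in; it is judged then, once.
The state is a dict: "time": time; "joint_pos": joint angles; "qd": joint speeds; "joint_efforts": joint torques, N m; "tool_pos": TCP position; "tcp_rot": TCP orientation; "ft_force": force on the tool from outside, world axes, zero at the start; "wrist_torque": the same for the moment, N m; "finger_gap": finger opening in mm; "grip_force": force on a finger pad.
Only numpy, scipy, OpenCV 4.12 (cv2) and the standard library are available. Lean on these libraries where they do the work, as an engineer would, in place of code of your own. Each camera call takes 0.05 s, during which the arm holds its last target. There are 200 camera calls.

TASK

The label printer has run out and its lid stands open: lift the empty spool out of it and lay it in the free place of the cardboard carton, with both spindle ends down in their notches. Then lower the new roll of labels into the printer and let both spindle ends settle at the bottom of their notches before you let go of it, and shut the printer's lid fully. Leave the other things on the desk alone.

Things in the scene. Friction and masses are not known exactly. Their poses are not given: they have to be found in the camera images.
- printer: Grey desktop label printer, 200 (x) x 112 (y) x 80 mm high without lid, fixed to the desk; it may stand left or right of the carton. Origin: centre of underside, z up; label exit at -x, lid hinge at +x. Its open roll bay spans x -43 to +81 mm and is 100 mm wide, floor 10 mm and rim 80 mm above the desk. The lid cannot shut over a roll that is not down in its notches.
- printer_cradle (a point): Centre of a spool fully settled in the printer, 48 mm above the desk (printer x = +19 mm, y = 0). Axes as the printer's; spindle along y. Two black upright plates (4 mm thick, inner faces at y = +-34.5 mm, 56 mm long, top 66 mm above the desk) each have a notch, open at the top: mouth 26 mm, narrowing over 12 mm to a slot 10 mm wide whose bottom is 3.5 mm below this point.
- lid (a joint): Printer lid angle: 0 shut, 2.25 rad fully open, leaning back; starts at 1.95 to 2.2. Hinge line along y at printer x = +88 mm, 83 mm above the desk. Plate 128 mm long, 112 wide, 9 thick, 70 g, stiffish friction hinge: it stays where it is left, but once pushed forward and down below about 0.8 rad it sinks shut by its own weight in about 1 s.
- lid_edge (a point): Middle of the lid's free edge (thumb lip), 128 mm from the hinge line. Open, it is the lid's highest part, about 0.2 m above the desk; shut, it lies at the front of the bay. Its z axis is normal to the lid, toward the outer face (backward when open).
- carton: Open brown cardboard carton, 130 (x) x 194 (y) mm, walls 32 mm high, fixed to the desk. Origin: centre of underside, z up. Two places side by side in y: the vacant one at y = -47 mm, the new roll's at y = +47 mm. Each has two upright plates (4 mm thick, inner faces 69 mm apart, 72 mm long, top 60 mm above the desk) notched as in the printer. 123 mm free in x between the walls; floor 3 mm thick.
- free_place (a point): Centre of a spool settled in the carton's vacant place, on the spindle axis, 42 mm above the desk (carton y = -47 mm). Axes as the carton's; spindle along y.
- empty_spool: Spent spool: bare brown cardboard core, 26 mm diameter, 54 mm long, with grey end discs (31 mm diameter, 3 mm thick) and a 7 mm spindle end standing out 12 mm at each side; 84 mm over all, about 30 g. Origin at its centre; y along the spindle; may be turned about y. Starts settled in the printer's cradle.
- new_roll: Full roll of blank white labels, 50 mm diameter, 54 mm long, on the same kind of spindle (84 mm over all, 7 mm ends), about 120 g. Origin at its centre; y along the spindle; may be turned about y. Starts in the carton at y = +47 mm, its centre 42 mm above the desk. Grasp it across its diameter from above.
- mouse: Black computer mouse, 113x62x35 mm, behind the keyboard; origin centre of underside. Leave alone.
- stapler: Black stapler, 34x130x56 mm, at the back of the free desk; origin centre of underside. Leave alone.
- glue_stick: Standing glue stick, 28 mm across, 86 mm tall, at the back; origin centre of underside. Leave alone.
- eraser: Eraser in a sleeve, 21x44x13 mm, at the back right; origin centre of underside. Leave alone.
Things that resemble listed ones, but are neither listed nor needed, are in the scene too. Leave any pink or turquoise look-alike of the empty_spool alone.

How it is judged:
By the outcome, as a careful person would: the job done as asked, in the order asked, and still so for the second after the job is handed in, with the robot touching nothing.
It also fails if it takes over 64 s, if anything falls off the work surface, if the arm or the gripper's body presses on something with over 40 N, if the wrist force passes 120 N, or if a joint passes its speed limit or range.

## Working session

There is one attempt and no reset: what is moved stays moved. The work goes in short steps, Python scripts to look and compute and a tool call to move; the robot and the scene stay as the last step left them, time stands still between calls to the robot, and variables do not carry over. Pictures are saved under pics/ and viewed, at most 10 in all, crops included, and the job is handed in when it is done.

Besides the shell and the picture viewer there is one more tool, called as name(argument=value, ...) on one line, values as JSON. arm_command: Moves the arm, as the interface text tells. Its arguments: {"type":"object","properties":{"targets":{"type":"array"},"force":{"type":"number"}},"required":["targets"]}

```bash
mkdir -p pics; ls
python3 - <<'E'
from bench import status, viewer, job
import cv2
print(status.sense())
for n in ("scene","top"):
    print(n,viewer.camera_model(n)); cv2.imwrite(f"pics/{n}0.png",viewer.snapshot(n)[:,:,::-1])
E
```

```text
pics
{'time': 0.0, 'joint_pos': array([-8.05781371e+01,  7.51337367e+00,  8.53308284e+01, -3.95713878e-06,
        8.72614480e+01, -4.89546371e+00]), 'qd': array([ 0.0498255 ,  0.04505704, -0.02810397, -0.04348269,  0.10822097,
        0.06872745]), 'joint_efforts': array([-2.34499981e-03, -5.69397783e+01, -5.00556099e+01, -3.09490097e-04,
        1.48916454e-02,  7.43584701e-05]), 'tool_pos': array([ 148.28080731, -580.81302563,  230.2476676 ]), 'tcp_rot': array([-1.79894735e+02, -9.01203213e-03,  1.43173185e+01]), 'ft_force': array([-0.35419581, -0.861818  , -0.16402178]), 'wrist_torque': array([-0.0191959 ,  0.00952752, -0.00202451]), 'grip_force': 0.0, 'finger_gap': 85.23616725650847}
scene {'vertical_fov': 54.94558474381147, 'cx': 318.5257879556796, 'cy': 230.55845327725604, 'xyz': array([ 60.7102066 , 711.57089488, 590.51868193]), 'attitude': array([-121.16912979,    0.18135622, -146.20742328])}
top {'vertical_fov': 52.099504315000885, 'cx': 320.84067403599755, 'cy': 235.56024039917932, 'xyz': array([ 290.58945872,  -10.26621406, 1194.4548168 ]), 'attitude': array([-165.97702148,    0.45851061,  -94.22272662])}
```

View pics/scene0.png

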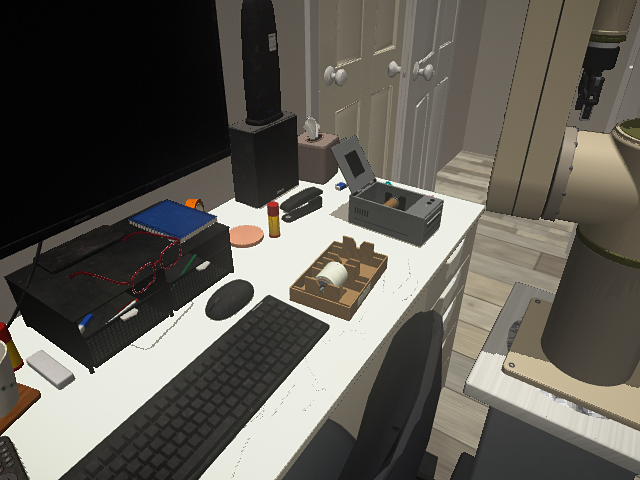

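View pics/top0.png

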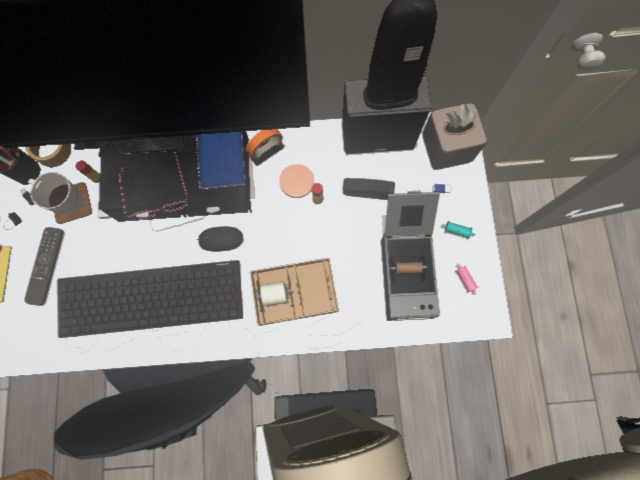

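The top view shows the printer at about (411,275), with the brown spool at (408,268). The carton is at (295,291), with the white roll at (273,293). The look-alikes, turquoise at (459,229) and pink at (467,278), are loose on the desk. The brown one in the printer bay fits the description, and I'll confirm it in an enlarged crop.

```bash
cat > h.py <<'E'
import numpy as np, cv2
from scipy.spatial.transform import Rotation as R
from bench import status, viewer, job
def ray(cam,px):
    px=np.atleast_2d(px).astype(float); f=240/np.tan(np.radians(cam["vertical_fov"]/2))
    d=np.c_[(px[:,0]-cam["cx"])/f,(px[:,1]-cam["cy"])/f,np.ones(len(px))]
    return d@R.from_euler("xyz",cam["attitude"],degrees=True).as_matrix().T
def onz(cam,px,z):
    d=ray(cam,px); return cam["xyz"]+d*((z-cam["xyz"][2])/d[:,2])[:,None]
def proj(cam,P):
    f=240/np.tan(np.radians(cam["vertical_fov"]/2))
    p=(np.atleast_2d(P)-cam["xyz"])@R.from_euler("xyz",cam["attitude"],degrees=True).as_matrix()
    return np.c_[p[:,0]/p[:,2]*f+cam["cx"],p[:,1]/p[:,2]*f+cam["cy"]]
E
python3 - <<'E'
from h import *
im=cv2.imread("pics/top0.png")[170:340,245:505]
cv2.imwrite("pics/topcrop.png",cv2.resize(im,None,fx=3,fy=3,interpolation=cv2.INTER_CUBIC))
E
```

```text
(no output)
```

View pics/topcrop.png

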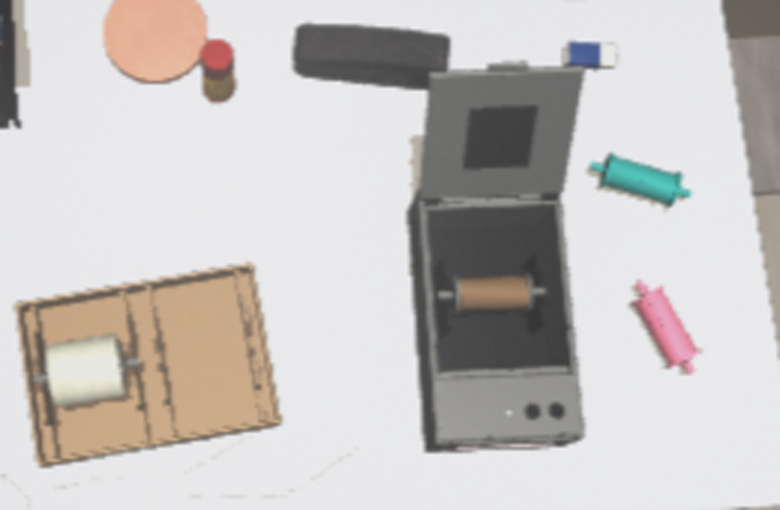

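The crop confirms it: the brown-core spool with grey ends sits in the printer cradle at crop (493,293). The white roll is at crop (85,371), and the vacant place is to its right at about (205,345).

Run:
```python
from h import *
t=viewer.camera_model("top")
T=lambda p:np.array(p,float)/3+[245-.33,170-.33]
np.set_printoptions(precision=1,suppress=True)
def show(n,p,z): print(n,onz(t,T(p),z))
show("carton TL TR BR BL",[(17,303),(252,265),(281,422),(41,465)],32)
print(onz(t,T([(17,303),(252,265),(281,422),(41,465)]),32).mean(0))
show("printer frontL,frontR, hingeL, hingeR",[(432,440),(581,432),(420,203),(563,198)],80)
show("spool ends",[(441,294),(545,291)],48); show("spool body L,R",[(456,294),(532,292)],48)
show("roll ends",[(36,379),(140,364)],42)
show("lid edge",[(430,72),(582,70)],195)
show("decoys",[(641,180),(665,328)],10)
```

```text
carton TL TR BR BL [[507.  152.8  32. ]
 [523.7 -37.1  32. ]
 [397.1 -50.   32. ]
 [377.8 139.1  32. ]]
[451.4  51.2  32. ]
printer frontL,frontR, hingeL, hingeR [[ 370.9 -159.9   80. ]
 [ 368.6 -271.7   80. ]
 [ 553.3 -170.2   80. ]
 [ 548.9 -281.5   80. ]]
spool ends [[ 486.1 -183.5   48. ]
 [ 482.3 -265.4   48. ]]
spool body L,R [[ 485.2 -195.3   48. ]
 [ 482.3 -255.1   48. ]]
roll ends [[443.7 138.9  42. ]
 [449.4  56.9  42. ]]
lid edge [[ 621.5 -170.9  195. ]
 [ 614.7 -279.1  195. ]]
decoys [[ 575.5 -364.9   10. ]
 [ 451.2 -366.7   10. ]]
```

arm_command(targets=[[[0.0336,0.0357,0.003,0,0,0.1272,0],[0.0336,0.0357,0.003,0,0,0.1272,0],[0.0336,0.0357,0.003,0,0,0.1272,0],[0.0336,0.0357,0.003,0,0,0.1272,0],[0.0336,0.0357,0.003,0,0,0.1272,0],[0.0336,0.0357,0.003,0,0,0.1272,0],[0.0336,0.0357,0.003,0,0,0.1272,0],[0.0336,0.0357,0.003,0,0,0.1272,0],[0.0336,0.0357,0.003,0,0,0.1272,0],[0.0336,0.0357,0.003,0,0,0.1272,0]]], force=40)

```text
time: 1.35
tool_pos: [485.1, -222.9, 261.0]
tcp_rot: [-180.0, -0.0, 87.4]
ft_force: [0.5, -0.4, -0.4]
finger_gap: 42.7
grip_force: 0.0
```

arm_command(targets=[[[0,0,0,0,0,0,0],[0,0,0,0,0,0,0]]])

```text
time: 1.6
tool_pos: [484.0, -224.4, 260.8]
tcp_rot: [-179.9, -0.0, 87.2]
ft_force: [-0.6, -0.1, 0.1]
finger_gap: 42.5
grip_force: 0.0
```

Run:
```python
from h import *
s=status.sense(); c=viewer.camera_model("wrist"); im=viewer.snapshot("wrist")[:,:,::-1]
cv2.imwrite("pics/w1.png",im); np.save("w1.npy",c,allow_pickle=True); print(s["tool_pos"],s["tcp_rot"],s["finger_gap"],c)
```

```text
[ 483.95177876 -224.38650523  260.78028541] [-1.79933993e+02 -1.82878512e-03  8.71724160e+01] 42.538708886504715 {'vertical_fov': 60.91105658116844, 'cx': 323.59453572132225, 'cy': 232.5955461329143, 'xyz': array([ 487.412386  , -155.79709534,  403.33587089]), 'attitude': array([ 1.64158161e+02,  8.24816437e-02, -2.79748106e+00])}
```

View pics/w1.png

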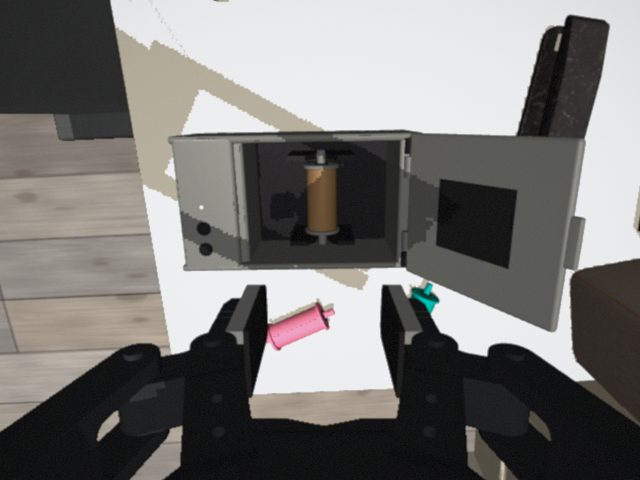

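The wrist view shows the brown spool in the bay, with its core from (321,165) to (321,232) and spindle tips at about (320,151) and (322,243). The lid is on the right, with its lip at (575,240).

Run:
```python
from h import *
np.set_printoptions(precision=1,suppress=True)
c=np.load("w1.npy",allow_pickle=True).item(); im=cv2.imread("pics/w1.png")
h=cv2.cvtColor(im,cv2.COLOR_BGR2HSV)
m=cv2.inRange(h,(5,90,60),(25,255,255)); m[:140]=0;m[260:]=0;m[:,:290]=0;m[:,350:]=0
(cx,cy),sz,a=cv2.minAreaRect(cv2.findNonZero(m)); print(cx,cy,sz,a)
y=[ (v,np.where(m[v])[0].mean()) for v in range(168,232,8)]; print(np.round(y,1))
print("mid",onz(c,(cx,cy),[50]))
P=onz(c,[(320,151),(322,243)],48);print(P,P.mean(0))
q=onz(c,[(170,137),(183,270),(410,131),(405,266)],80);print(q)
t=viewer.camera_model("top"); im=cv2.imread("pics/top0.png"); h=cv2.cvtColor(im,cv2.COLOR_BGR2HSV)
m=cv2.inRange(h,(5,70,50),(25,255,255)); m[:255]=0;m[285:]=0;m[:,:390]=0;m[:,430:]=0
r=cv2.minAreaRect(cv2.findNonZero(m)); print(r,onz(t,r[0],50))
```

```text
321.0 199.5 (61.0, 28.0) 90.0
[[168.    nan]
 [176.  321. ]
 [184.  321. ]
 [192.  321.5]
 [200.  321.5]
 [208.  321.5]
 [216.  321.5]
 [224.  321.5]]
mid [[ 481.2 -225.6   50. ]]
[[ 482.5 -183.8   48. ]
 [ 480.  -266.3   48. ]] [ 481.2 -225.    48. ]
[[ 367.7 -165.    80. ]
 [ 362.1 -274.5   80. ]
 [ 552.8 -169.5   80. ]
 [ 549.6 -280.    80. ]]
((409.5, 267.0), (10.0, 21.0), 90.0) [[ 484.2 -225.3   50. ]]<stdin>:7: RuntimeWarning: Mean of empty slice.
  ret = ret.dtype.type(ret / rcount)
```

arm_command(targets=[[[-0.002,-0.0006,-0.04,0,0,0,0.2],[0,0,-0.04,0,0,0,0.2],[0,0,-0.04,0,0,0,0.2],[0,0,-0.04,0,0,0,0.2],[0,0,-0.033,0,0,0,0.2],[0,0,-0.02,0,0,0,0.2],[0,0,-0.02,0,0,0,0.2],[0,0,0,0,0,0,0.2],[0,0,0,0,0,0,0.2]]])

```text
time: 2.78
tool_pos: [482.3, -225.9, 29.1]
tcp_rot: [180.0, 0.0, 87.1]
ft_force: [0.0, 0.1, 0.2]
finger_gap: 51.2
grip_force: 0.0
```

arm_command(targets=[[[0,0,0,0,0,0,-0.2],[0,0,0,0,0,0,-0.6],[0,0,0,0,0,0,-1],[0,0,0,0,0,0,-1],[0,0,0,0,0,0,-1],[0,0,0,0,0,0,-1]]], force=30)

```text
time: 3.52
tool_pos: [482.9, -225.5, 29.3]
tcp_rot: [179.9, 0.1, 87.2]
ft_force: [-1.6, -0.3, 5.8]
finger_gap: 24.8
grip_force: 29.4
```

arm_command(targets=[[[0,0,0.01,0,0,0,-1],[0,0,0.02,0,0,0,-1],[0,0,0.04,0,0,0,-1],[0,0,0.04,0,0,0,-1],[0,0,0.04,0,0,0,-1],[-0.0065,0.045,0.02,0,0,0.036,-1],[-0.0065,0.045,0,0,0,0.036,-1],[-0.0065,0.045,0,0,0,0.036,-1],[-0.0065,0.045,0,0,0,0.036,-1]]])

```text
time: 4.65
tool_pos: [456.0, -43.5, 198.9]
tcp_rot: [180.0, -0.0, 95.5]
ft_force: [-0.1, 1.0, 0.7]
finger_gap: 25.2
grip_force: 29.5
```

arm_command(targets=[[[0,0.05,0,0,0,0,-1],[0,0,0,0,0,0,-1],[0,0,0,0,0,0,-1]]])

```text
time: 5.03
tool_pos: [456.4, 5.0, 198.6]
tcp_rot: [180.0, 0.0, 95.5]
ft_force: [1.0, -0.5, -0.4]
finger_gap: 25.2
grip_force: 29.6
```

Run:
```python
from h import *
s=status.sense(); c=viewer.camera_model("wrist"); im=viewer.snapshot("wrist")[:,:,::-1]
cv2.imwrite("pics/w2.png",im); np.save("w2.npy",c,allow_pickle=True); print(s["tool_pos"],s["tcp_rot"],s["finger_gap"],c["xyz"],c["attitude"])
```

```text
[456.38379066   4.96393664 198.62972717] [1.79979332e+02 2.37577425e-02 9.55051624e+01] 25.15620545759591 [449.55536916  73.38114325 341.14688895] [1.64133180e+02 2.49399927e-03 5.53723061e+00]
```

View pics/w2.png

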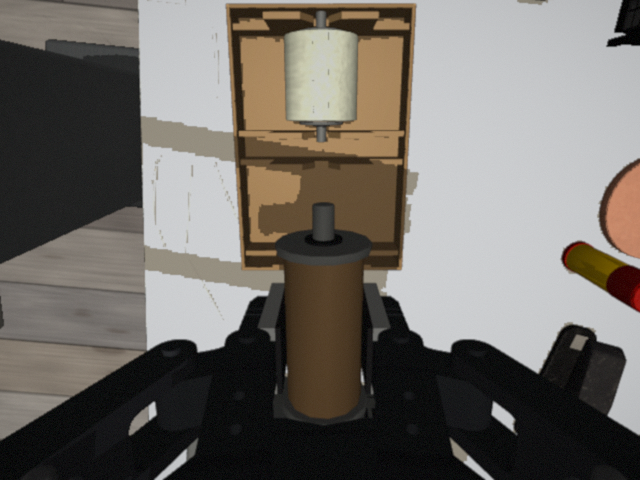

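The spool is held square, with its visible spindle tip at (322,205). In the carton the white roll has spindle tips at (321,12) and (321,141). The carton's rim corners are at about (227,5), (415,5), (402,269) and (244,269).

Run:
```python
from h import *
np.set_printoptions(precision=1,suppress=True)
c=np.load("w2.npy",allow_pickle=True).item()
q=onz(c,[(227,5),(415,5),(402,269),(244,269)],32);print(q,q.mean(0))
P=onz(c,[(321,12),(321,141)],42);print("roll",P,P.mean(0))
print("tip in hand",onz(c,[(322,205)],217.5), "flange x", onz(c,[(276,245),(371,245)],217.5))
im=cv2.imread("pics/w2.png");h=cv2.cvtColor(im,cv2.COLOR_BGR2HSV)
m=((h[...,1]<60)&(h[...,2]>110)).astype(np.uint8);m[:10]=0;m[135:]=0;m[:,:270]=0;m[:,375:]=0
b=cv2.boundingRect(m);print(b, onz(c,[(b[0]+b[2]/2,b[1]+b[3]/2)],55))
# roll sides at equator height
for v in (60,80,100):
    x=np.where(m[v])[0];print(v,x.min(),x.max(),onz(c,[((x.min()+x.max())/2,v)],48))
# carton edges by brown mask rows
b=cv2.inRange(h,(5,60,20),(25,255,255))
for v in (60,100,190,220):
    x=np.where(b[v,200:430])[0]+200;print(v,x.min(),x.max(),onz(c,[(x.min(),v),(x.max(),v)],32).mean(0))
```

```text
[[377.2 139.7  32. ]
 [504.3 152.   32. ]
 [524.  -38.4  32. ]
 [397.  -50.7  32. ]] [450.6  50.6  32. ]
roll [[441.4 139.3  42. ]
 [449.3  56.5  42. ]] [445.4  97.9  42. ]
tip in hand [[451.6  47.2 217.5]] flange x [[438.3  32.9 217.5]
 [468.3  35.8 217.5]]
(285, 12, 73, 123) [[445.6 100.3  55. ]]
60 286 356 [[444.3 109.3  48. ]]
80 286 355 [[445.2  96.8  48. ]]
100 286 355 [[446.4  84.   48. ]]
60 230 412 [444.  111.3  32. ]
100 232 410 [446.6  84.6  32. ]
190 237 405 [452.8  19.4  32. ]
220 239 404 [455.4  -4.1  32. ]
```

arm_command(targets=[[[-0.001,-0.0005,-0.03,0,0,0,-1],[0,0,-0.04,0,0,0,-1],[0,0,-0.04,0,0,0,-1],[0,0,-0.03,0,0,0,-1],[0,0,-0.015,0,0,0,-1],[0,0,-0.01,0,0,0,-1],[0,0,0,0,0,0,-1]]])

```text
time: 5.95
tool_pos: [455.5, 4.2, 33.4]
tcp_rot: [-180.0, 0.0, 95.4]
ft_force: [-0.3, 0.0, 0.1]
finger_gap: 25.0
grip_force: 29.6
```

arm_command(targets=[[[0,0,-0.004,0,0,0,-1],[0,0,-0.003,0,0,0,-1],[0,0,-0.003,0,0,0,-1],[0,0,0,0,0,0,-1]]])

```text
time: 6.45
tool_pos: [455.7, 4.6, 23.5]
tcp_rot: [180.0, 0.0, 95.4]
ft_force: [0.1, 0.5, 0.4]
finger_gap: 25.3
grip_force: 29.7
```

arm_command(targets=[[[0,0,-0.001,0,0,0,-1],[0,0,-0.001,0,0,0,-1],[0,0,0,0,0,0,-1]]])

```text
time: 6.82
tool_pos: [455.9, 4.5, 22.9]
tcp_rot: [180.0, 0.0, 95.5]
ft_force: [-8.3, 0.4, 18.7]
finger_gap: 25.2
grip_force: 31.3
```

arm_command(targets=[[[-0.0005,0,0.001,0,0,0,-1],[0,0,0,0,0,0,-0.3],[0,0,0,0,0,0,-0.1],[0,0,0,0,0,0,0.1],[0,0,0,0,0,0,0.1],[0,0,0,0,0,0,0.1]]])

```text
time: 7.58
tool_pos: [454.7, 4.5, 22.2]
tcp_rot: [-180.0, -0.0, 95.4]
ft_force: [-0.9, -0.3, -0.9]
finger_gap: 47.1
grip_force: 0.0
```

arm_command(targets=[[[0,0,0.02,0,0,0,0.1],[0,0,0.04,0,0,0,0.3],[0,0,0.04,0,0,0,0.6],[0,0,0.06,0,0,0,0.6],[-0.005,0.047,0.02,0,0,0,0.6],[-0.005,0.047,0,0,0,0,0.6],[0,0,0,0,0,0,0.6],[0,0,0,0,0,0,0.6]]])

```text
time: 8.57
tool_pos: [444.7, 98.4, 202.0]
tcp_rot: [-180.0, 0.0, 95.5]
ft_force: [0.5, 0.1, -0.2]
finger_gap: 68.4
grip_force: 0.0
```

Run:
```python
from h import *
s=status.sense(); c=viewer.camera_model("wrist"); im=viewer.snapshot("wrist")[:,:,::-1]
np.save("w3.npy",c,allow_pickle=True); print(s["tool_pos"],s["tcp_rot"],s["finger_gap"],c["xyz"],c["attitude"])
t=viewer.snapshot("top")[:,:,::-1]; cv2.imwrite("pics/t3.png",t); cv2.imwrite("pics/w3raw.png",im)
sc=viewer.snapshot("scene")[:,:,::-1][225:325,280:400]
cv2.imwrite("pics/w3.png",np.hstack([im[:, 180:480],cv2.resize(sc,(500,480),interpolation=cv2.INTER_CUBIC)]))
```

```text
[444.66792344  98.35963867 202.02153867] [-1.79972444e+02  2.56606115e-02  9.54996233e+01] 68.3554455274815 [437.98000228 166.78946451 344.52808082] [1.64132520e+02 4.97985116e-02 5.53007938e+00]
```

View pics/w3.png

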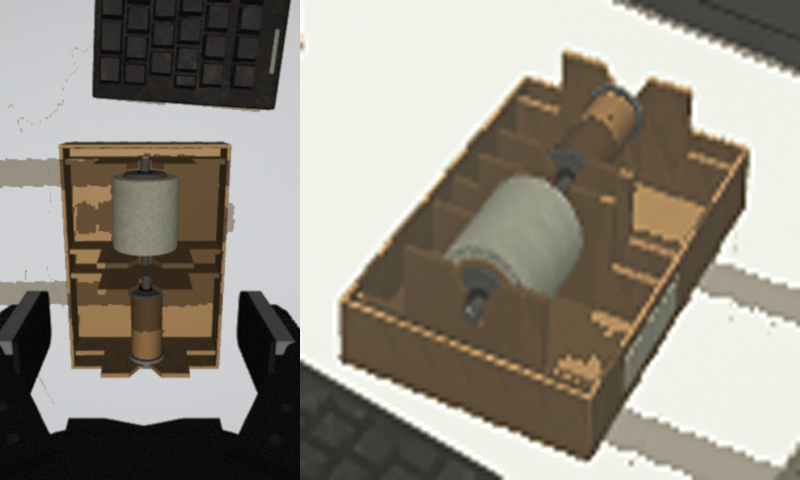

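The empty spool lies level in the vacant place, at left-panel (145,280)–(145,360), with both ends down in their notches. The roll is centred at left-panel (145,213), so I'll grasp it next.

arm_command(targets=[[[0.0008,-0.0004,-0.04,0,0,0,0.7],[0,0,-0.04,0,0,0,0.7],[0,0,-0.04,0,0,0,0.7],[0,0,-0.03,0,0,0,0.7],[0,0,-0.02,0,0,0,0.7],[0,0,-0.012,0,0,0,0.7],[0,0,0,0,0,0,0.7],[0,0,0,0,0,0,0.7]]])

```text
time: 9.72
tool_pos: [446.5, 98.0, 21.2]
tcp_rot: [179.9, -0.0, 95.4]
ft_force: [-0.1, 0.3, 0.9]
finger_gap: 72.5
grip_force: 0.0
```

arm_command(targets=[[[0,0,0,0,0,0,0.3],[0,0,0,0,0,0,0.0],[0,0,0,0,0,0,-0.4],[0,0,0,0,0,0,-0.4],[0,0,0,0,0,0,-0.4],[0,0,0,0,0,0,-0.4]]], force=40)

```text
time: 10.48
tool_pos: [446.5, 98.2, 21.2]
tcp_rot: [179.9, 0.0, 95.5]
ft_force: [-0.6, -0.1, 5.9]
finger_gap: 49.1
grip_force: 40.5
```

arm_command(targets=[[[0,0,0.01,0,0,0,-0.4],[0,0,0.02,0,0,0,-0.4],[0,0,0.04,0,0,0,-0.4],[0,0,0.05,0,0,0,-0.4],[0,0,0.05,0,0,0,-0.4],[0,-0.02,0.01,0,0,0,-0.4],[0.005,-0.05,0,0,0,-0.0242,-0.4],[0.006,-0.05,0,0,0,-0.0242,-0.4],[0.006,-0.05,0,0,0,-0.0242,-0.4]]])

```text
time: 11.6
tool_pos: [462.4, -73.2, 200.8]
tcp_rot: [180.0, 0.0, 91.3]
ft_force: [0.2, 0.4, -0.3]
finger_gap: 48.5
grip_force: 41.7
```

arm_command(targets=[[[0.006,-0.05,0,0,0,-0.0242,-0.4],[0.006,-0.05,0,0,0,-0.0242,-0.4],[0.006,-0.04,0,0,0,-0.0242,-0.4],[0.0015,-0.0135,0,0,0,0,-0.4],[0,0,0,0,0,0,-0.4],[0,0,0,0,0,0,-0.4]]])

```text
time: 12.35
tool_pos: [482.1, -224.1, 200.3]
tcp_rot: [-180.0, -0.0, 87.2]
ft_force: [-0.7, 0.7, -1.6]
finger_gap: 48.7
grip_force: 41.7
```

Run:
```python
from h import *
np.set_printoptions(precision=1,suppress=True)
s=status.sense(); c=viewer.camera_model("wrist"); im=viewer.snapshot("wrist")[:,:,::-1]
np.save("w4.npy",c,allow_pickle=True); print(s["tool_pos"],s["tcp_rot"],s["finger_gap"],c["xyz"],c["attitude"])
cv2.imwrite("pics/w4.png",im)
```

```text
[ 482.1 -224.1  200.3] [-180.    -0.    87.2] 48.74437479774407 [ 485.4 -155.6  342.9] [164.2   0.   -2.8]
```

View pics/w4.png

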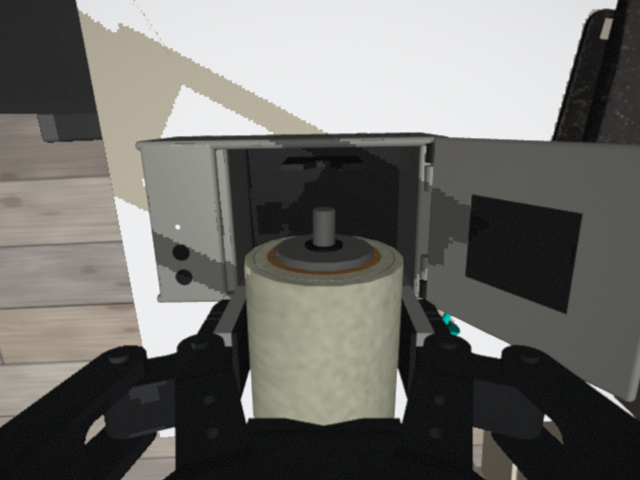

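The roll is held square over the bay. Its tip is at (323,208), in line with the notch of the far plate at about (322,160).

arm_command(targets=[[[0.0006,-0.001,-0.03,0,0,0,-0.4],[0,0,-0.04,0,0,0,-0.4],[0,0,-0.04,0,0,0,-0.4],[0,0,-0.025,0,0,0,-0.4],[0,0,-0.015,0,0,0,-0.4],[0,0,-0.012,0,0,0,-0.4],[0,0,0,0,0,0,-0.4]]])

```text
time: 13.28
tool_pos: [482.6, -226.0, 38.0]
tcp_rot: [-180.0, -0.0, 87.1]
ft_force: [-0.3, -0.1, -0.6]
finger_gap: 49.2
grip_force: 41.7
```

arm_command(targets=[[[0,0,-0.004,0,0,0,-0.4],[0,0,-0.003,0,0,0,-0.4],[0,0,-0.002,0,0,0,-0.4],[0,0,0,0,0,0,-0.4]]])

```text
time: 13.78
tool_pos: [482.7, -226.4, 29.1]
tcp_rot: [-180.0, -0.0, 87.1]
ft_force: [-1.5, 0.0, -1.2]
finger_gap: 48.5
grip_force: 41.8
```

arm_command(targets=[[[0,0,-0.0015,0,0,0,-0.4],[0,0,-0.001,0,0,0,-0.4],[0,0,-0.0005,0,0,0,-0.4],[0,0,0,0,0,0,-0.4]]])

```text
time: 14.28
tool_pos: [482.9, -226.5, 27.2]
tcp_rot: [-180.0, 0.0, 87.1]
ft_force: [-5.5, 2.4, 9.2]
finger_gap: 49.0
grip_force: 42.8
```

arm_command(targets=[[[0,0,-0.0007,0,0,0,-0.4],[0,0,0,0,0,0,-0.4],[0,0,0,0,0,0,-0.4]]])

```text
time: 14.65
tool_pos: [482.9, -226.5, 27.1]
tcp_rot: [-180.0, 0.0, 87.1]
ft_force: [-9.2, 3.4, 14.5]
finger_gap: 48.6
grip_force: 43.4
```

arm_command(targets=[[[0,0,0.0007,0,0,0,-0.1],[0,0,0,0,0,0,0.1],[0,0,0,0,0,0,0.3],[0,0,0,0,0,0,0.5],[0,0,0,0,0,0,0.5],[0,0,0,0,0,0,0.5]]])

```text
time: 15.4
tool_pos: [479.7, -225.4, 24.5]
tcp_rot: [-179.6, -0.1, 87.1]
ft_force: [-11.8, 2.5, 1.2]
finger_gap: 64.3
grip_force: 0.0
```

arm_command(targets=[[[0,0,0.02,0,0,0,0.5],[0,0,0.04,0,0,0,0.5],[0,0,0.05,0,0,0,0.5],[0,0,0.05,0,0,0,0.5],[0,0,0.05,0,0,0,0],[0,0,0.023,0,0,0,-1],[0,0,0,0,0,0,-1],[0,0,0,0,0,0,-1],[0,0,0,0,0,0,-1]]])

```text
time: 16.52
tool_pos: [482.0, -225.9, 257.2]
tcp_rot: [-179.8, -0.1, 87.1]
ft_force: [-0.2, -0.0, -0.1]
finger_gap: 0.1
grip_force: 0.0
```

Run:
```python
from h import *
np.set_printoptions(precision=1,suppress=True)
s=status.sense(); c=viewer.camera_model("wrist"); im=viewer.snapshot("wrist")[:,:,::-1]
np.save("w5.npy",c,allow_pickle=True); print(s["tool_pos"],s["tcp_rot"],s["finger_gap"],c["xyz"],c["attitude"])
cv2.imwrite("pics/w5.png",im)
```

```text
[ 482.  -225.9  257.2] [-179.8   -0.1   87.1] 0.10489292861195212 [ 485.7 -157.6  399.9] [164.2   0.2  -2.8]
```

View pics/w5.png

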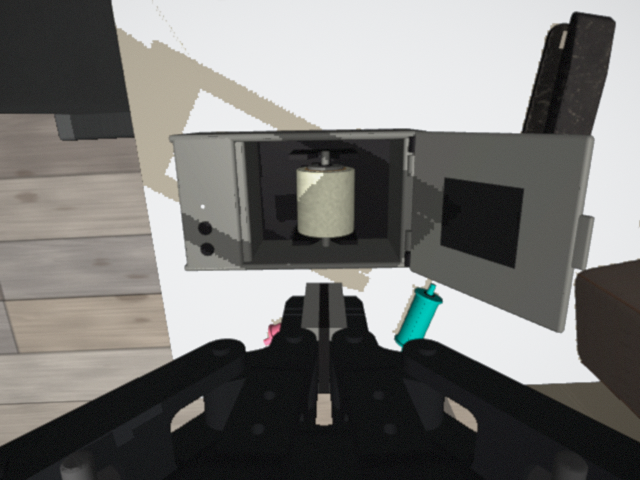

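The roll lies straight in the bay, with tips at (324,157) and (325,241), and the lid is open on the right. Next I'll check the clearance behind the lid.

Run:
```python
from h import *
from scipy.optimize import least_squares
np.set_printoptions(precision=1,suppress=True)
t=viewer.camera_model("top")
print("speaker front bottom",onz(t,[(346,153),(420,150)],0),"tissue",onz(t,[(437,167),(483,158)],0),"eraser",onz(t,[(435,188),(451,188)],10),"stapler",onz(t,[(343,188),(394,190)],40))
sc=viewer.camera_model("scene")
print("scene speaker front-bottom",onz(sc,[(270,206),(300,180)],0))
def tri(p,q):
    d=np.stack([ray(t,p)[0],ray(sc,q)[0]]);o=np.stack([t["xyz"],sc["xyz"]])
    d/=np.linalg.norm(d,axis=1)[:,None];M=np.eye(3)-d[:,:,None]*d[:,None,:]
    return np.linalg.solve(M.sum(0),(M@o[:,:,None]).sum(0)).ravel()
print("speaker top front corners",tri((345,115),(270,125)),tri((428,110),(298,112)))
h=np.array([551.4,-228.9,83]);u=np.array([.9988,-.0488,0])
for cam,n,px in((t,"top",[(388,194),(439,193)]),(np.load("w5.npy",allow_pickle=True).item(),"w",[(592,136),(563,330)]),(sc,"scene",[(333,148),(358,137)])):
    f=lambda a,s:h+u*(-128*np.cos(a))+np.array([.0488,.9988,0])*56*s+[0,0,128*np.sin(a)]
    for i,s in((0,1),(1,-1)):
        r=min((np.linalg.norm(proj(cam,f(a,s))[0]-px[i]),a) for a in np.arange(1.7,2.3,.01)); print(n,s,r)
```

```text
speaker front bottom [[ 805.9 -104.7    0. ]
 [ 799.4 -298.5    0. ]] tissue [[ 748.8 -336.5    0. ]
 [ 764.4 -459.     0. ]] eraser [[ 688.7 -321.3   10. ]
 [ 685.6 -361.8   10. ]] stapler [[ 696.   -86.1   40. ]
 [ 681.2 -211.6   40. ]]
scene speaker front-bottom [[ 786.6 -133.     0. ]
 [ 815.9 -313.     0. ]]
speaker top front corners [ 766.6 -100.2  245.8] [ 793.1 -275.2  222.1]
top 1 (np.float64(2.275960488828506), np.float64(2.1400000000000006))
top -1 (np.float64(3.4180192458930794), np.float64(2.1400000000000006))
w 1 (np.float64(6.775266204365429), np.float64(2.08))
w -1 (np.float64(11.26913387825643), np.float64(2.1700000000000004))
scene 1 (np.float64(2.7160502122440096), np.float64(2.0900000000000003))
scene -1 (np.float64(4.2242335979351475), np.float64(2.12))
```

arm_command(targets=[[[0.045,-0.002,0.005,0,0,0,-1],[0.045,-0.002,0,0,0,0,-1],[0.045,-0.002,0,0,0,0,-1],[0.047,-0.002,0,0,0,0,-1],[0,0,0,0,0,0,-1],[0,0,-0.03,0,0,0,-1],[0,0,-0.035,0,0,0,-1],[0,0,-0.025,0,0,0,-1],[0,0,0,0,0,0,-1]]])

```text
time: 17.7
tool_pos: [662.2, -233.7, 171.0]
tcp_rot: [-179.7, -0.1, 87.1]
ft_force: [-0.1, 0.1, -0.4]
finger_gap: 0.3
grip_force: 0.0
```

arm_command(targets=[[[-0.012,0.0005,0,0,0,0,-1],[-0.012,0.0005,0,0,0,0,-1],[-0.012,0.0005,0,0,0,0,-1],[-0.012,0.0005,0,0,0,0,-1],[-0.012,0.0005,0,0,0,0,-1],[-0.012,0.0005,0,0,0,0,-1]]])

```text
time: 18.45
tool_pos: [592.1, -231.4, 174.8]
tcp_rot: [180.0, 0.0, 87.1]
ft_force: [-0.2, -0.3, 0.1]
finger_gap: 0.1
grip_force: 0.2
```

arm_command(targets=[[[-0.012,0.0005,-0.004,0,0,0,-1],[-0.012,0.0005,0,0,0,0,-1]]])

```text
time: 18.7
tool_pos: [571.0, -231.2, 175.2]
tcp_rot: [179.5, 0.2, 87.1]
ft_force: [0.4, 0.3, 16.7]
finger_gap: -0.2
grip_force: 7.3
```

arm_command(targets=[[[-0.012,0.0005,0,0,0,0,-1],[-0.012,0.0005,0,0,0,0,-1]]])

```text
time: 18.95
tool_pos: [544.0, -229.4, 170.6]
tcp_rot: [180.0, 0.0, 87.1]
ft_force: [0.4, -0.3, -0.2]
finger_gap: -0.4
grip_force: 0.1
```

Run:
```python
from h import *
cv2.imwrite("pics/w6.png",viewer.snapshot("wrist")[:,:,::-1])
a=viewer.snapshot("top")[:,:,::-1]; s=viewer.snapshot("scene")[:,:,::-1]
cv2.imwrite("pics/c6.png",np.hstack([cv2.resize(a[170:330,340:500],(400,400)),cv2.resize(s[110:260,300:450],(400,400))]))
```

```text
(no output)
```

View pics/c6.png

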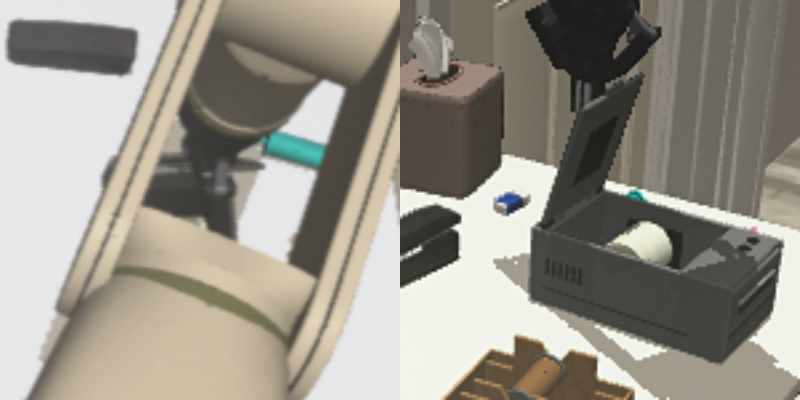

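The scene crop shows the lid pushed past vertical, at about 70–80°, with its edge at right-panel (640,75). The fingers are behind it and the roll is seated. I'll keep pushing.

arm_command(targets=[[[-0.012,0.0005,0,0,0,0,-1],[-0.012,0.0005,0,0,0,0,-1],[-0.012,0.0005,0,0,0,0,-1],[-0.012,0.0005,0,0,0,0,-1],[-0.01,0.0005,-0.003,0,0,0,-1]]])

```text
time: 19.73
tool_pos: [486.1, -227.0, 167.5]
tcp_rot: [180.0, 0.0, 87.1]
ft_force: [0.5, -0.2, -0.5]
finger_gap: 0.2
grip_force: 0.0
```

arm_command(targets=[[[-0.01,0.0005,-0.007,0,0,0,-1],[-0.008,0.0005,-0.01,0,0,0,-1],[-0.006,0.0005,-0.01,0,0,0,-1],[0,0,0,0,0,0,-1]]])

```text
time: 20.23
tool_pos: [461.6, -224.8, 138.7]
tcp_rot: [-179.9, -0.1, 87.1]
ft_force: [0.1, 0.3, 0.1]
finger_gap: 0.4
grip_force: 0.0
```

arm_command(targets=[[[-0.005,0,0,0,0,0,-1],[0,0,0,0,0,0,-1],[0,0,0,0,0,0,-1],[0,0,0,0,0,0,-1],[0,0,-0.01,0,0,0,-1],[0,0,-0.015,0,0,0,-1],[0,0,-0.01,0,0,0,-1],[0,0,-0.005,0,0,0,-1],[0,0,0,0,0,0,-1]]])

```text
time: 21.35
tool_pos: [457.4, -225.2, 99.7]
tcp_rot: [-179.9, -0.0, 87.1]
ft_force: [0.3, 0.3, 0.5]
finger_gap: 0.1
grip_force: 0.0
```

arm_command(targets=[[[0,0,-0.003,0,0,0,-1],[0,0,-0.002,0,0,0,-1],[0,0,-0.001,0,0,0,-1]]])

```text
time: 21.72
tool_pos: [457.8, -225.4, 94.3]
tcp_rot: [180.0, 0.0, 87.1]
ft_force: [-0.9, -0.8, 0.5]
finger_gap: -0.0
grip_force: 0.0
```

arm_command(targets=[[[0,0,-0.001,0,0,0,-1],[0,0,-0.001,0,0,0,-1],[0,0,-0.001,0,0,0,-1],[0,0,0,0,0,0,-1]]])

```text
time: 22.22
tool_pos: [457.7, -225.3, 91.2]
tcp_rot: [-180.0, -0.0, 87.1]
ft_force: [0.4, 0.4, 0.2]
finger_gap: 0.3
grip_force: 0.0
```

arm_command(targets=[[[0,0,-0.001,0,0,0,-1],[0,0,-0.001,0,0,0,-1],[0,0,0,0,0,0,-1]]])

```text
time: 22.6
tool_pos: [457.6, -225.3, 89.1]
tcp_rot: [-180.0, -0.0, 87.1]
ft_force: [0.1, -0.2, 0.2]
finger_gap: 0.2
grip_force: 0.0
```

Lid top is below 89 mm, so it has dropped to the shut level. I'll retreat and look.

arm_command(targets=[[[0,0,0.03,0,0,0,-1],[0,0,0.05,0,0,0,-1],[0,0,0.05,0,0,0,-1],[0,0,0.05,0,0,0,-1],[-0.01,-0.05,0,0,0,0,-1],[-0.01,-0.05,0,0,0,0,-1],[-0.01,-0.05,0,0,0,0,-1],[-0.01,-0.05,0,0,0,0,-1],[0,0,0,0,0,0,-1]]])

```text
time: 23.72
tool_pos: [416.1, -428.3, 268.4]
tcp_rot: [-179.9, -0.0, 86.9]
ft_force: [-0.1, 0.1, 0.4]
finger_gap: 0.2
grip_force: 0.0
```

Run:
```python
from h import *
a=viewer.snapshot("top")[:,:,::-1]; s=viewer.snapshot("scene")[:,:,::-1]
cv2.imwrite("pics/c7.png",np.hstack([cv2.resize(a[160:340,240:420],(400,400)),cv2.resize(s[150:330,280:460],(400,400))]))
```

```text
(no output)
```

View pics/c7.png

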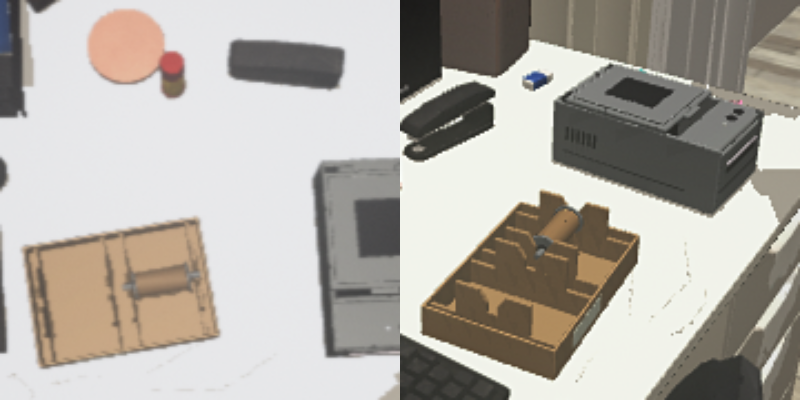

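The crops show the lid lying flat, the spool in its carton place and the other things undisturbed. I'll make one gentle press near the lid's edge to confirm it is fully shut.

arm_command(targets=[[[0.008,0.05,0,0,0,0,-1],[0.008,0.05,0,0,0,0,-1],[0.008,0.05,0,0,0,0,-1],[0,0.05,-0.03,0,0,0,-1],[0,0,-0.05,0,0,0,-1],[0,0,-0.05,0,0,0,-1],[0,0,-0.03,0,0,0,-1],[0,0,-0.015,0,0,0,-1],[0,0,-0.005,0,0,0,-1],[0,0,0,0,0,0,-1]]])

```text
time: 25.08
tool_pos: [442.5, -225.6, 90.4]
tcp_rot: [179.9, 0.0, 87.1]
ft_force: [-0.2, 0.0, -0.3]
finger_gap: 0.1
grip_force: 0.0
```

arm_command(targets=[[[0,0,-0.001,0,0,0,-1],[0,0,-0.001,0,0,0,-1],[0,0,0,0,0,0,-1]]])

```text
time: 25.45
tool_pos: [442.6, -226.0, 88.9]
tcp_rot: [179.9, 0.1, 87.1]
ft_force: [-0.9, 0.9, 6.6]
finger_gap: -0.3
grip_force: 3.5
```

arm_command(targets=[[[0,0,-0.001,0,0,0,-1],[0,0,0,0,0,0,-1]]])

```text
time: 25.7
tool_pos: [442.7, -226.1, 88.7]
tcp_rot: [179.9, 0.1, 87.1]
ft_force: [-5.3, 3.0, 14.8]
finger_gap: 0.2
grip_force: 7.3
```

arm_command(targets=[[[0,0,0.02,0,0,0,-1],[0,0,0.05,0,0,0,-1],[0,0,0.05,0,0,0,-1],[0,0,0.03,0,0,0,-1],[0,0,0,0,0,0,-1],[0,0,0,0,0,0,-1]]])

```text
time: 26.45
tool_pos: [441.5, -225.3, 235.7]
tcp_rot: [-180.0, -0.0, 87.1]
ft_force: [0.5, -0.5, -0.3]
finger_gap: -0.2
grip_force: 0.0
```

```bash
python3 -c "
from bench import job,status
print(status.sense()['tool_pos']); print(job.hand_in())"
```

```text
[ 441.48305659 -225.29699506  235.66923159]
the job is handed in; nothing more can be done
None
```

I handed the job in at about 26 s, with the empty spool settled in the carton's free place, the new roll settled in the printer and the lid pressed shut; hand-in returned no verdict.

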